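# Let the trike axle down from the bottle jack onto its stand

### The job

The cargo-trike axle is held up near one end by the bottle jack: crack the jack's release valve open by its ball-ended lever and let the axle down slowly, never faster than 2.5 cm a second, until it lies in the V of the empty stand, then open further so that the ram sinks at least 1 cm clear below the axle. Then screw the valve shut again finger-tight, with a last push of 12 to 18 N on the ball. Push the brittle plastic ball rather than gripping it hard: pushing and squeezing together must never load it with more than 25 N. Do not touch the axle, leave the other things on the bench where they are, and let go at the end.

Things in the scene. Friction and masses are not known exactly. Their poses are not given: they have to be found in the camera images.
- jack: 2-ton hydraulic bottle jack, fixed to the bench: base 120 x 96 x 26 mm, round reservoir 76 mm across up to z 132 mm, steel ram in its middle. Origin: under the ram's axis, on the bench. Its own -x side carries the release valve and faces the robot; its own y axis runs along the axle
- valve_axis (a point): fixed point on the screw axis of the release valve, in the plane of the lever: 100 mm from the ram's axis along the jack's -x, 34 mm above the bench. The screw axis is level and runs along the jack's x axis
- valve_ball (a point): centre of the plastic ball (22 mm across) on the end of the valve lever, 60 mm from the screw axis; the lever is a 9 mm round rod standing more or less upright, so the ball is 80 to 95 mm above the bench, with free room on both sides along y and above. It moves with the lever. Fingers that reach more than 12 mm below its centre meet the leaning rod
- valve (a joint): angle of the release valve, rad: 0 = closed on its seat (lever leans 0.45 rad from upright to the jack's -y); grows as it is unscrewed and the ball swings to the jack's +y (anticlockwise seen from the robot); stop at 1.1. Starts closed, 0 to 0.04. It stays where it is left; packing friction takes 4 to 8 N at the ball. The seat gives hardly at all (under 0.02 rad): against it the force rises quickly
- ram (a joint): height of the ram above its lowest position, m: about 0.059 at the start, with the axle in its saddle; 0.021 when the axle just lies level in both stands; 0 = fully down. Loaded, it starts to sink at a valve angle that depends on the unknown load, somewhere between 0.06 and 0.5; each further 0.1 rad adds 7 to 15 mm/s. Once the load is off, the bare ram sinks only with the valve open beyond about 0.75, at 12 mm/s at most (wide open)
- saddle (a point): bottom of the V groove of the saddle on top of the ram; moves with the ram
- axle: loose rear axle of a cargo trike, about 1.8 kg (varies, unknown): aluminium tube 34 mm thick and 700 mm long, with hub flanges at both ends, a 160 mm brake disc and a sprocket. Origin on the tube's centre line, close above the ram; its y axis runs along the tube, the free end at +y is held up about 0.11 rad
- axle_over_stand (a point): point on the tube's centre line, 150 mm from the axle's origin, above the empty stand; 0.247 m above the bench at the start, 0.190 when the axle lies in the stand
- stand_free: empty steel stand, fixed, 130 x 90 mm foot, with an open V head pointing up, under the axle's raised end, 135 to 175 mm from the ram along the jack's +y; origin under its middle
- stand_free_seat (a point): where the centre line of a tube lying in the V of the empty stand comes: 190 mm above the bench
- stand_far: a second stand like it, fixed, 340 mm from the ram along the jack's -y, in which the axle's other end already lies; origin under its middle
- pump_handle: the jack's loose pump handle, a steel tube 21 mm thick and 350 mm long lying on the bench (bystander); origin under its middle
- spanner: steel ring-and-open spanner, 190 mm, lying on the bench (bystander)
- hub: aluminium bicycle hub standing on end, 58 mm wide, 90 mm tall (bystander); origin under its middle
- cassette: stack of steel sprockets lying on the bench, 114 mm wide, 30 mm tall (bystander); origin under its middle
- grease_tub: closed tub, 76 mm wide, 70 mm tall (bystander); origin under its middle
- screwdriver: screwdriver, 200 mm, lying on the bench (bystander)
- bearing_cup: steel ring 44 mm across, 12 mm tall, lying on the bench (bystander)

How it is judged:
By the outcome, as a careful person would: the job done as asked, in the order asked, and still so for the second after the job is handed in, with the robot touching nothing.
It also fails if it takes over 67 s, if anything falls off the work surface, if the arm or the gripper's body presses on something with over 40 N, if the wrist force passes 120 N, or if a joint passes its speed limit or range.

### The arm

A 6-joint arm with a two-finger parallel gripper is mounted at the origin on the work surface. World frame = base frame: x ahead of the robot, y to its left, z up, the work surface at z = 0. Lengths are in mm, angles in rad, forces in N, time in s.
With the tool pointing down it reaches from about 300 to 775 mm from the base axis. Payload 14.6 kg.
Tool frame: the origin (TCP) lies at the very end of the fingers, on their centre line; the grasp point (between the pads) lies 19 mm behind it; z points along the fingers, y is the line along which they close (so a half turn about z gives the same grasp; the last joint's range is limited). The gripper opens to 94 mm and grips with 3 to 60 N. Pads are 16 mm wide; open, the fingers measure 119 mm over their backs; the gripper's body (75 mm by 177 mm) begins 78 mm behind the grasp point.
Start: joints at [-1.227, 0.3, 1.521, -0, 1.321, -0.067], TCP at [219.631, -504.233, 174.246] pointing down, gripper open.
Joint ranges: [-3.03, 3.03], [-0.79, 2.21], [0.23, 2.52], [-1.04, 4.18], [0, 3.07], [-2.55, 2.55]. Speed limits (rad/s): [2.22, 2.22, 2.57, 3.14, 3.14, 3.14].

### API

Orientations are given as [roll, pitch, yaw] about the fixed x, y, z axes, in that order (R = Rz(yaw) Ry(pitch) Rx(roll)).
In Python, from cell import manip, camera, get_calibration gives the robot as it stands. The module is installed in compiled form; this text tells all that it offers.
- The arm moves only by the tool jog_arm, never from a script. Its argument "plan" is one flat list of numbers, 6 for each row, row after row: the shift along the world's x, y, z in m, then the turn, a rotation vector about the world's x, y, z in degrees. A call has 1 to 20 rows; each row is the pose to reach, as a shift and turn from the pose commanded when the call began; what a row does not reach only later rows make up. A row lasts 1/10 s, in which the tool goes at most 50 mm and 8.59 degrees, less where a joint would pass 70% of its speed; a pose out of reach is approached as far as the arm can. A call with a gripper value outside its range is refused whole. "claw" is the finger opening in m, from 0 to 0.094, set as the call begins (left out, the last holds). The fingers move at their own pace and stop on an object; "force" is the grip in N (left out, the last holds). Time passes only in rows, so rows that repeat a pose let the fingers close. It gives the time, the measured TCP pose, the force, the opening and the grip force at its end, in the units of the state.
- manip.read_state(): the state, without advancing time (a new reading comes with each control period).
- camera(name): name is "scene" or "top" or "wrist"; returns (picture, depth): 384x512x3 uint8, red, green, blue; 384x512 float32, mm along the optical axis (not along the pixel's ray), 0 where there is no reading.
- get_calibration(name): a dict with "fx", "fy", "cx", "cy" (pixels), "k1" (the pictures are not rectified: a ray, as slopes to the right and down, at radius r is drawn at 1 + k1 r^2 times it, then the intrinsics apply), "origin" and "attitude" of the camera in the world. Camera axes: x right, y down, z forward; pixel columns grow to the right and rows downward; lengths in mm; the calibration is good to about 2 mm. A picture is of the moment at which its call begins: read the wrist's pose just before it. get_calibration takes no time and is no camera call; for the wrist camera it gives the pose at the moment of the call.
- manip.sign_off(): hands the job in; it is judged then, once.
The state is a dict: "clock": time; "joints": joint angles; "qd": joint speeds; "effort": joint torques, N m; "eef_pos": TCP position; "eef_rot": TCP orientation; "wrist_force": force on the tool from outside, world axes, zero at the start; "moment": the same for the moment, N m; "finger_gap": finger opening in mm; "finger_force": force on a finger pad.
Only numpy, scipy, OpenCV 4.12 (cv2) and the standard library are available. Lean on these libraries where they do the work, as an engineer would, in place of code of your own. Each camera call takes 0.05 s, during which the arm holds its last target. There are 200 camera calls.

## Working session

There is one attempt and no reset: what is moved stays moved. The work goes in short steps, Python scripts to look and compute and a tool call to move; the robot and the scene stay as the last step left them, time stands still between calls to the robot, and variables do not carry over. Pictures are saved under pics/ and viewed, at most 10 in all, crops included, and the job is handed in when it is done.

Besides the shell and the picture viewer there is one more tool, called after "Emit:" as a command line: name --argument value ..., lists and objects as JSON in quotes. jog_arm: Moves the arm, as the interface text tells. Its arguments: {"type":"object","properties":{"plan":{"type":"array"},"claw":{"type":"number"},"force":{"type":"number"}},"required":["plan"]}

```bash
mkdir -p pics
cat > h.py <<'E'
import numpy as np, cv2
from scipy.spatial.transform import Rotation as R
from cell import manip, camera, get_calibration
def att(c):
    a=np.array(c["attitude"],float)
    return a if a.shape==(3,3) else (R.from_euler('xyz',a).as_matrix() if a.size==3 else R.from_quat(a).as_matrix())
def cloud(name):
    c=get_calibration(name); im,d=camera(name)
    K=np.array([[c["fx"],0,c["cx"]],[0,c["fy"],c["cy"]],[0,0,1.]])
    v,u=np.mgrid[0:384,0:512]
    p=cv2.undistortPoints(np.stack([u,v],-1).reshape(-1,1,2).astype(np.float64),K,np.array([c["k1"],0,0,0.])).reshape(384,512,2)
    P=np.dstack([p[...,0]*d,p[...,1]*d,d])@att(c).T+np.array(c["origin"])
    P[d==0]=np.nan
    return im,d,P
E
python3 - <<'E'
from h import *
print(manip.read_state())
for n in("scene","top"):
    print(get_calibration(n)); im,d,P=cloud(n); np.save(n,P)
    cv2.imwrite(f"pics/{n}.png",im[...,::-1])
E
```

```text
{'clock': 0.0, 'joints': array([-1.22657928e+00,  3.00481339e-01,  1.52160873e+00, -2.75353066e-05,
        1.32069171e+00, -6.66019273e-02]), 'qd': array([-0.00100226, -0.00035521, -0.00015346, -0.00169207, -0.00081579,
        0.00043812]), 'effort': array([ 2.42406713e-03, -5.31804657e+01, -3.52726829e+01,  7.08469399e-02,
        2.44584493e-02, -1.20917139e-04]), 'eef_pos': array([ 219.53215901, -503.94882163,  173.66904087]), 'eef_rot': array([-3.14040439e+00, -5.25282902e-05,  4.10825773e-01]), 'wrist_force': array([0.44074906, 0.61029086, 0.2518565 ]), 'moment': array([-0.03785193, -0.02682202,  0.02008199]), 'finger_force': 0.0, 'finger_gap': 93.86032498837596}
{'fx': 361.6197848391382, 'fy': 361.6197848391382, 'cx': 259.3407813250196, 'cy': 186.73128504706384, 'k1': -0.030305706596510176, 'origin': array([1248.32832377,  -46.32765623,  617.99466523]), 'attitude': array([-2.15713952, -0.02426981,  1.51911242])}
{'fx': 417.92293999503755, 'fy': 417.92293999503755, 'cx': 258.7247142557236, 'cy': 197.43022187377068, 'k1': 0.0075498902851814835, 'origin': array([ 388.01156165,   18.25025807, 1057.28072531]), 'attitude': array([-2.90215655, -0.00671577, -1.65397575])}
```

View pics/top.png

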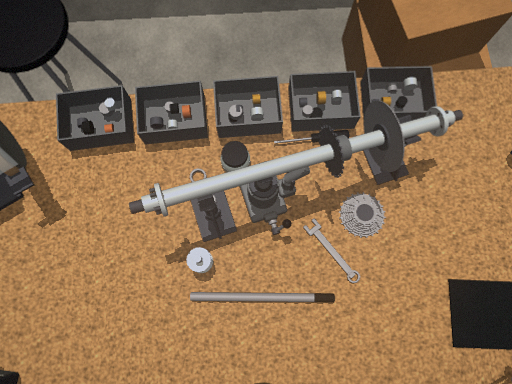

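View pics/scene.png

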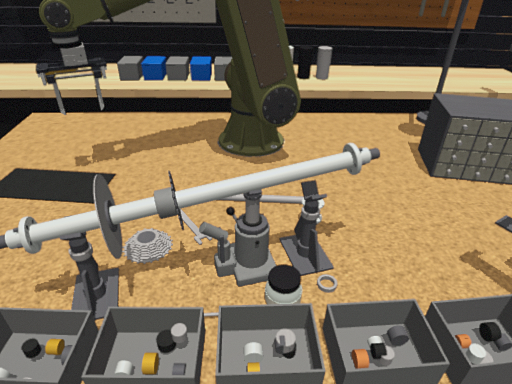

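The top view shows the jack at about (262,195), the dark ball at about (287,224), the free stand at (212,215), the hub at (200,261) and the handle at (262,297). Next I measure these.

Run:
```python
from h import *
np.set_printoptions(precision=0,suppress=True)
P=np.load("top.npy"); im=cv2.imread("pics/top.png")
for v in range(214,236,2): print(v,[tuple(int(x) for x in np.nan_to_num(P[v,u]))+(int(im[v,u].sum()),) for u in range(268,298,3)])
# axle top line: points with z>170
m=(P[...,2]>150)
v,u=np.nonzero(m); print(m.sum())
Q=P[m]
for y0 in range(-350,300,50):
    s=Q[(abs(Q[:,1]-y0)<8)]
    if len(s): i=s[:,2]>s[:,2].max()-12; print(y0,s[i].mean(0),s[:,2].max())
for n,p in dict(hub=(200,261),handleL=(192,297),handleR=(332,297),stand=(210,205),sp1=(312,228)).items(): print(n,P[p[1],p[0]])
S=np.load("scene.npy"); 
for v,u in((211,230),(211,231),(210,229),(213,231)): print(S[v,u],cv2.imread("pics/scene.png")[v,u])
cv2.imwrite("pics/c.png",cv2.resize(im[170:250,230:330],None,fx=6,fy=6,interpolation=cv2.INTER_CUBIC))
```

```text
214 [(589, -28, 47, 224), (588, -35, 49, 231), (587, -42, 49, 235), (592, -52, 21, 160), (595, -60, 5, 192), (595, -68, 0, 269), (594, -76, 0, 246), (594, -84, -2, 242), (593, -92, 1, 217), (593, -100, -1, 289)]
216 [(583, -27, 49, 246), (583, -35, 46, 241), (582, -42, 48, 238), (583, -50, 42, 201), (590, -60, 0, 250), (590, -68, 1, 236), (589, -76, 0, 285), (589, -84, -3, 268), (588, -91, 0, 221), (586, -98, 4, 247)]
218 [(579, -27, 46, 242), (579, -34, 45, 209), (579, -42, 42, 179), (586, -52, 0, 228), (586, -60, 0, 251), (584, -67, 2, 252), (584, -75, 0, 243), (584, -83, -2, 281), (583, -91, -1, 233), (583, -99, -3, 274)]
220 [(575, -27, 42, 162), (574, -34, 45, 504), (573, -41, 44, 468), (581, -52, 0, 261), (581, -59, -2, 255), (580, -67, -1, 213), (561, -66, 96, 132), (561, -73, 94, 144), (577, -90, 1, 266), (577, -98, 0, 468)]
222 [(571, -26, 38, 213), (569, -33, 46, 461), (568, -41, 43, 318), (576, -51, -3, 255), (575, -59, -1, 265), (558, -59, 94, 126), (556, -65, 100, 165), (556, -73, 96, 128), (572, -89, 3, 362), (572, -97, 1, 434)]
224 [(572, -28, 0, 224), (565, -33, 39, 2
[... 1282 characters left out ...]
] 278.8011528008292
-250 [ 700. -250.  218.] 224.1534531019887
-200 [ 684. -198.  234.] 238.5853502390596
-150 [ 714. -155.  239.] 244.24607069293154
-100 [ 664. -100.  235.] 240.37833341009707
-50 [652. -50. 240.] 245.48094607231474
0 [640.   0. 246.] 252.14150103021666
50 [627.  50. 251.] 255.89933613866242
100 [615. 100. 257.] 262.51277952641783
150 [603. 150. 263.] 269.1046777619441
200 [604. 198. 280.] 286.4613214997804
250 [582. 245. 268.] 274.0848805075152
hub [485. 140.  84.]
handleL [407. 171.  22.]
handleR [ 379. -166.   20.]
stand [590.  99. 192.]
sp1 [ 552. -138.    9.]
[565. -68.  95.] [41 40 41]
[567. -65.  96.] [41 41 41]
[564. -70.  97.] [42 38 40]
[568. -66.  91.] [22 20 18]
```

View pics/c.png

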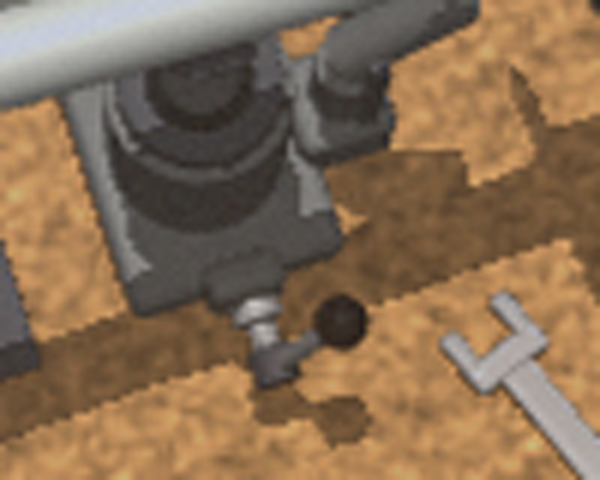

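Run:
```python
from h import *
from scipy.optimize import least_squares
T=np.load("top.npy").reshape(-1,3);S=np.load("scene.npy").reshape(-1,3)
for Q in(T,S):
    Q=Q[(np.linalg.norm(Q-[555,-66,88],axis=1)<17)&(Q[:,2]>82)]
    r=least_squares(lambda c:np.linalg.norm(Q-c,axis=1)-11,[555,-66,88],loss='soft_l1');print(len(Q),r.x,r.cost)
jy=np.array([-.238,.971,0])
Rt=R.from_rotvec(jy*-np.radians(20))*R.from_euler('z',.24)*R.from_euler('x',np.pi)
R0=R.from_euler('xyz',manip.read_state()["eef_rot"])
print(np.degrees((Rt*R0.inv()).as_rotvec()),Rt.as_matrix())
```

```text
68 [555.37038103 -67.34371172  88.77241424] 29.129541700157237
66 [556.53953028 -67.43472906  90.06342034] 23.36543968849125
[  6.35092657 -18.98141915  -9.69470219] [[ 9.12794288e-01  2.37724246e-01  3.32105061e-01]
 [ 2.23353092e-01 -9.71332676e-01  8.14016524e-02]
 [ 3.41935644e-01 -1.26270980e-04 -9.39723363e-01]]
```

Emit:
jog_arm --plan '[0.336,0.437,0,6.35,-18.98,-9.69,0.336,0.437,0,6.35,-18.98,-9.69,0.336,0.437,0,6.35,-18.98,-9.69,0.336,0.437,0,6.35,-18.98,-9.69,0.336,0.437,0,6.35,-18.98,-9.69,0.336,0.437,0,6.35,-18.98,-9.69,0.336,0.437,0,6.35,-18.98,-9.69,0.336,0.437,0,6.35,-18.98,-9.69,0.336,0.437,0,6.35,-18.98,-9.69,0.336,0.437,0,6.35,-18.98,-9.69,0.336,0.437,0,6.35,-18.98,-9.69,0.336,0.437,-0.02,6.35,-18.98,-9.69,0.336,0.437,-0.044,6.35,-18.98,-9.69,0.336,0.437,-0.044,6.35,-18.98,-9.69,0.336,0.437,-0.044,6.35,-18.98,-9.69]' --claw 0.034 --force 40

```text
clock: 1.6
eef_pos: [555.6, -67.4, 130.6]
eef_rot: [3.141, -0.348, 0.24]
wrist_force: [1.3, -0.3, 0.6]
finger_gap: 34.2
finger_force: 0.0
```

```bash
cat >> h.py <<'E'
def axle(P):
    # tube top height near the free stand and near ram: fit over points close to the tube's plan line
    Q=P.reshape(-1,3); Q=Q[np.isfinite(Q).all(1)&(Q[:,2]>160)]
    s=(Q-[640,0,0])@np.array([-.238,.971,0]); t=(Q-[640,0,0])@np.array([.971,.238,0])
    out=[]
    for s0 in(60,140):
        m=(abs(s-s0)<25)&(abs(t)<12); out.append(round(float(np.median(Q[m,2])),1) if m.sum()>20 else None)
    return out
def st():
    s=manip.read_state(); print(round(s["clock"],2),s["eef_pos"].round(1),s["wrist_force"].round(1),round(float(s["finger_force"]),1),round(float(s["finger_gap"]),1))
E
python3 - <<'E'
from h import *
st()
im,d,P=cloud("wrist"); cv2.imwrite("pics/w1.png",im[...,::-1]); np.save("w",P)
im,d,P=cloud("top"); print(axle(P)); cv2.imwrite("pics/t2.png",im[...,::-1])
E
```

```text
1.6 [555.6 -67.4 130.6] [ 1.3 -0.3  0.6] 0.0 34.2
[253.1, 261.0]
```

View pics/w1.png

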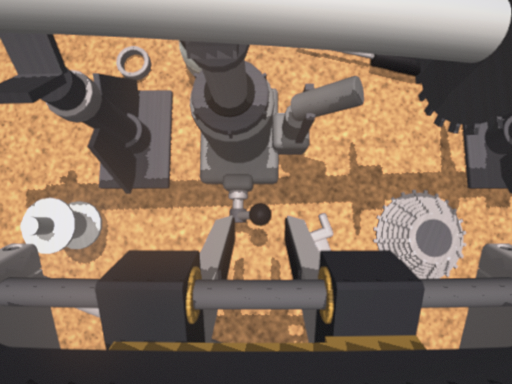

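The wrist view shows the ball at (260,214), centred between the fingertips. I fit it here, then descend.

Run:
```python
from h import *
from scipy.optimize import least_squares
P=np.load("w.npy")[200:228,246:274].reshape(-1,3)
Q=P[(np.linalg.norm(P-[556,-67,89],axis=1)<18)&(P[:,2]>82)]
r=least_squares(lambda c:np.linalg.norm(Q-c,axis=1)-11,[555,-66,88],loss='soft_l1');print(len(Q),r.x)
```

```text
414 [556.70153772 -68.18632541  88.61822571]
```

Emit:
jog_arm --plan '[0.003,0,-0.025,0,0,0,0.003,0,-0.05,0,0,0,0.003,0,-0.05,0,0,0,0.003,0,-0.05,0,0,0]'

```text
clock: 2.1
eef_pos: [559.1, -67.6, 81.5]
eef_rot: [3.14, -0.35, 0.24]
wrist_force: [-0.4, -0.3, 0.3]
finger_gap: 33.8
finger_force: 0.0
```

Emit:
jog_arm --plan '[-0.0007,0.003,-0.001,0,0,0,-0.0014,0.006,-0.001,0,0,0,-0.0017,0.007,-0.001,0,0,0,-0.0017,0.007,-0.001,0,0,0]'

```text
clock: 2.5
eef_pos: [557.1, -60.0, 79.8]
eef_rot: [3.14, -0.35, 0.241]
wrist_force: [-0.0, 0.7, 0.8]
finger_gap: 34.1
finger_force: 0.0
```

Run:
```python
from h import *
st(); im,d,P=cloud("top"); print(axle(P)); st()
```

```text
2.5 [557.1 -60.   79.8] [-0.   0.7  0.8] 0.0 34.1
[253.1, 261.1]
2.55 [557.1 -60.1  79.6] [ 0.3 -0.1  0.4] 0.0 33.9
```

Emit:
jog_arm --plan '[-0.0002,0.001,0,0,0,0,-0.0005,0.002,0,0,0,0,-0.0005,0.002,0,0,0,0]'

```text
clock: 2.85
eef_pos: [556.4, -58.1, 79.2]
eef_rot: [3.141, -0.349, 0.24]
wrist_force: [0.0, -0.9, 0.2]
finger_gap: 33.5
finger_force: 0.0
```

Emit:
jog_arm --plan '[-0.0002,0.001,0,0,0,0,-0.0005,0.002,0.0005,0,0,0,-0.0005,0.002,0.0005,0,0,0]'

```text
clock: 3.15
eef_pos: [555.9, -56.1, 79.8]
eef_rot: [3.141, -0.349, 0.24]
wrist_force: [-0.4, 0.4, -0.5]
finger_gap: 34.0
finger_force: 0.0
```

Run:
```python
from h import *
st(); im,d,P=cloud("top"); print(axle(P)); st()
```

```text
3.15 [555.9 -56.1  79.8] [-0.4  0.4 -0.5] 0.0 34.0
[252.9, 261.2]
3.2 [555.9 -56.2  79.8] [ 0.3  0.7 -0.6] 0.0 34.0
```

Run:
```python
from h import *
from scipy.optimize import least_squares
im,d,P=cloud("wrist"); c=cv2.resize(im[170:290,180:340],None,fx=5,fy=5)
cv2.imwrite("pics/w2.png",c[...,::-1]);
```

```text
(no output)
```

View pics/w2.png

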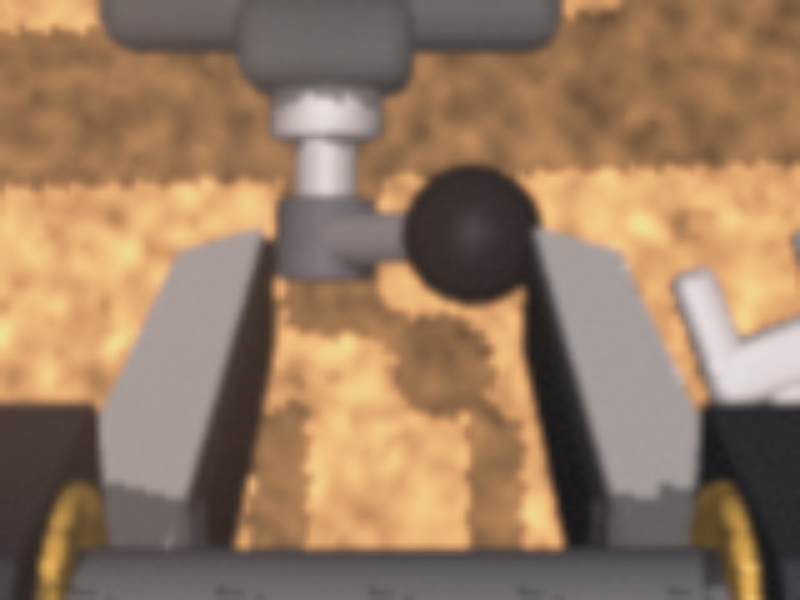

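Run:
```python
from h import *
np.set_printoptions(precision=1,suppress=True)
st(); c=get_calibration("wrist");print(c)
im,d,P=cloud("wrist")
for n,(x,y) in dict(ball=(470,220),tipR=(570,250),tipR2=(548,240),tipL=(240,250),inR=(545,300),inL=(255,300),midR=(640,400),hub=(310,240)).items():
    u,v=180+x//5,170+y//5; print(n,u,v,P[v,u],d[v,u])
s=manip.read_state(); A=R.from_euler('xyz',s["eef_rot"]).as_matrix()
for nm,q in dict(tcp=[0,0,0],yp=[0,17,0],ym=[0,-17,0],grasp=[0,17,-19]).items():
    w=s["eef_pos"]+A@np.array(q); p=att(c).T@(w-c["origin"]); print(nm,w,p,[p[0]/p[2]*c["fx"]+c["cx"],p[1]/p[2]*c["fy"]+c["cy"]])
```

```text
3.25 [556.  -56.2  79.8] [-0.3 -0.1  0.1] 0.0 34.0
{'fx': 277.2490829656796, 'fy': 277.2490829656796, 'cx': 259.3041939913269, 'cy': 192.26652843507412, 'k1': -0.03284795570672116, 'origin': array([551.4, -57.3, 302.1]), 'attitude': array([-3. , -0. , -1.3])}
ball 274 214 [558.4 -66.9  99.4] 202.05826
tipR 294 220 [557.  -79.3 121.8] 179.37726
tipR2 289 218 [557.6 -76.2 118.3] 183.0125
tipL 228 220 [546.8 -37.7 120.4] 180.71942
inR 289 230 [550.  -76.4 133.2] 167.43549
inL 231 230 [541.7 -42.3 133.4] 167.18813
midR 308 250 [542.9 -84.4 162.9] 137.01968
hub 242 218 [549.7 -41.6  43.9] 257.0146
tcp [556.  -56.2  79.8] [ -0.3  17.7 221.6] [np.float64(258.9445919161917), np.float64(214.3764881456098)]
yp [560.  -72.7  79.8] [ 16.7  17.7 221.7] [np.float64(280.20831773591465), np.float64(214.38306996293042)]
ym [551.9 -39.7  79.7] [-17.3  17.7 221.6] [np.float64(237.6786326518387), np.float64(214.3699056369652)]
grasp [553.7 -74.3  97.6] [ 16.7  22.4 203.2] [np.float64(282.11742920089415), np.float64(222.76065810382528)]
```

Run:
```python
from h import *
im,d,P=cloud("scene"); np.save("s2",P); cv2.imwrite("pics/s2.png",im[...,::-1])
c=cv2.resize(im[130:260,170:300],None,fx=4.6,fy=4.6,interpolation=cv2.INTER_CUBIC)
cv2.imwrite("pics/s2c.png",c[...,::-1]);
```

```text
(no output)
```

View pics/s2c.png

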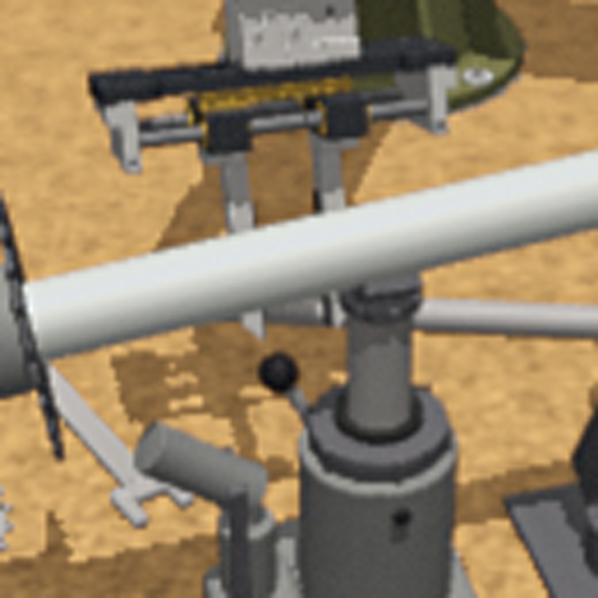

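The scene crop shows the left fingertip ending at (258,335) and the ball at (277,372). The real fingertips are still above the ball, although the reported TCP is below it. I'll measure that offset.

Run:
```python
from h import *
np.set_printoptions(precision=1,suppress=True)
P=np.load("s2.npy");st()
s=manip.read_state();A=R.from_euler('xyz',s["eef_rot"]).as_matrix()
Q=P.reshape(-1,3); m=(abs((Q-s["eef_pos"])@A)<[25,40,150]).all(1)&(Q[:,2]>75); 
L=(Q[m]-s["eef_pos"])@A
f=L[(abs(abs(L[:,1])-22)<10)&(abs(L[:,0])<14)]
for sg in(-1,1):
    g=f[f[:,1]*sg>0]; g=g[np.argsort(-g[:,2])][:14]; print(g)
```

```text
3.35 [555.9 -56.2  79.7] [-0.3 -0.4  0.3] 0.0 33.7
[[  8.1 -18.5 -33.7]
 [  9.7 -20.5 -33.8]
 [  2.2 -17.5 -34.8]
 [  7.6 -23.6 -35.3]
 [  8.5 -18.6 -36.3]
 [ 10.  -20.7 -36.4]
 [ -7.9 -17.6 -37.2]
 [  5.  -17.1 -38.1]
 [  8.2 -18.9 -38.7]
 [ 11.4 -23.  -38.9]
 [ 10.3 -20.8 -38.9]
 [ -5.7 -17.4 -40.3]
 [  4.9 -17.4 -40.5]
 [ 10.7 -23.4 -41.1]]
[[  5.2  18.   -3.7]
 [  9.   13.8  -4.2]
 [  9.   16.2  -4.6]
 [  3.4  19.8  -6. ]
 [  8.7  13.6  -6.5]
 [  7.9  15.8  -6.7]
 [  8.4  18.3  -7.2]
 [  3.7  22.   -8.9]
 [  9.8  18.3 -10.2]
 [ 12.6  14.  -10.3]
 [ 10.   20.7 -10.6]
 [ 12.5  16.4 -10.6]
 [  2.8  21.7 -11.1]
 [  7.8  20.1 -12.4]]
```

The scene camera and the wrist camera agree that the real finger ends lie about 34 mm behind the reported TCP, along the tool. I'll correct for this: centre over the ball first, then go down, watching the force.

Emit:
jog_arm --plan '[0.015,-0.008,0,0,0,0,0.015,-0.008,0,0,0,0,0.015,-0.008,-0.01,0,0,0,0.015,-0.008,-0.02,0,0,0,0.015,-0.008,-0.02,0,0,0]'

```text
clock: 3.85
eef_pos: [569.6, -63.8, 57.6]
eef_rot: [-3.141, -0.346, 0.24]
wrist_force: [-0.3, -0.2, 0.0]
finger_gap: 33.6
finger_force: 0.0
```

Emit:
jog_arm --plan '[0,0,-0.006,0,0,0,0,0,-0.011,0,0,0,0,0,-0.011,0,0,0]'

```text
clock: 4.15
eef_pos: [570.6, -64.1, 48.0]
eef_rot: [3.141, -0.348, 0.24]
wrist_force: [0.4, -0.8, -0.2]
finger_gap: 34.0
finger_force: 0.0
```

Run:
```python
from h import *
st()
im,d,P=cloud("wrist"); a=cv2.resize(im[170:270,190:330],None,fx=4,fy=4)
im,d,P=cloud("scene"); print(axle(P)); b=cv2.resize(im[170:240,200:260],None,fx=5.714,fy=5.714)[:400,:240]
cv2.imwrite("pics/ab.png",np.hstack([a,b])[...,::-1]);
```

```text
4.15 [570.6 -64.1  48. ] [ 0.4 -0.8 -0.2] 0.0 34.0
[255.1, 262.4]
```

View pics/ab.png

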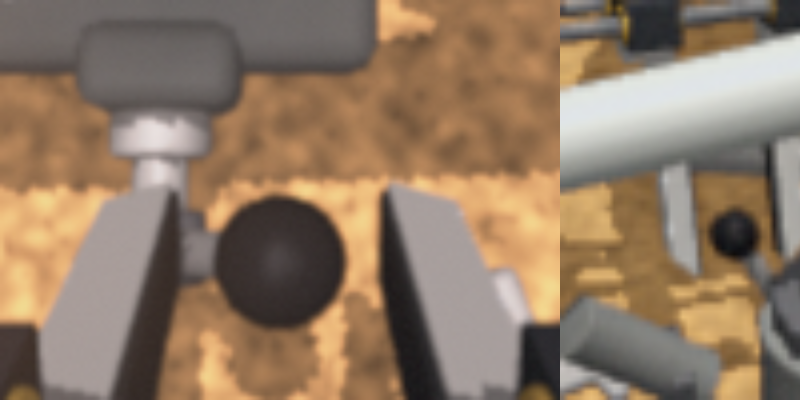

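The ball (280,260) now sits between the pads (175 and 385), with the fingertips just below its centre. I push towards +jack-y.

Emit:
jog_arm --plan '[-0.0007,0.003,0,0,0,0,-0.001,0.004,0,0,0,0,-0.0012,0.005,0,0,0,0,-0.0012,0.005,0,0,0,0]'

```text
clock: 4.65
eef_pos: [569.8, -59.1, 48.9]
eef_rot: [3.141, -0.349, 0.24]
wrist_force: [0.1, 0.2, 0.2]
finger_gap: 33.8
finger_force: 0.0
```

Emit:
jog_arm --plan '[-0.0002,0.001,0,0,0,0,-0.0005,0.002,0,0,0,0,-0.0005,0.002,0,0,0,0]'

```text
clock: 4.95
eef_pos: [569.6, -57.6, 49.1]
eef_rot: [3.14, -0.35, 0.24]
wrist_force: [0.5, -4.0, 2.2]
finger_gap: 34.2
finger_force: 2.2
```

Emit:
jog_arm --plan '[-0.0002,0.001,0.0003,0,0,0,-0.0003,0.0015,0.0006,0,0,0,-0.0003,0.0015,0.0006,0,0,0]'

```text
clock: 5.25
eef_pos: [569.3, -56.2, 49.9]
eef_rot: [3.14, -0.35, 0.24]
wrist_force: [-0.4, -5.7, 2.9]
finger_gap: 33.9
finger_force: 2.6
```

Run:
```python
from h import *
st(); im,d,P=cloud("top"); print(axle(P)); st()
```

```text
5.25 [569.3 -56.2  49.9] [-0.4 -5.7  2.9] 2.6 33.9
[252.9, 260.5]
5.3 [569.4 -56.2  49.8] [-0.4 -5.3  3.2] 2.6 34.1
```

Emit:
jog_arm --plan '[-0.0003,0.001,0.0004,0,0,0,-0.0005,0.002,0.0008,0,0,0,-0.0005,0.002,0.0008,0,0,0]'

```text
clock: 5.6
eef_pos: [569.1, -54.3, 50.9]
eef_rot: [3.139, -0.35, 0.24]
wrist_force: [0.3, -5.8, 4.7]
finger_gap: 34.1
finger_force: 2.8
```

```bash
cat > a.py <<'E'
from h import *
P=cloud("top")[2]; print(axle(P)); st()
E
python3 a.py
```

```text
[252.8, 260.5]
5.65 [569.1 -54.3  50.9] [ 0.7 -5.6  4.7] 2.7 34.2
```

Emit:
jog_arm --plan '[-0.0003,0.001,0.0004,0,0,0,-0.0005,0.002,0.0008,0,0,0,-0.0005,0.002,0.0008,0,0,0]'

```text
clock: 5.95
eef_pos: [568.7, -52.3, 51.8]
eef_rot: [3.139, -0.351, 0.24]
wrist_force: [0.8, -5.8, 5.3]
finger_gap: 33.8
finger_force: 2.9
```

```bash
python3 a.py
```

```text
[252.7, 260.5]
6.0 [568.7 -52.3  51.8] [ 1.2 -6.4  4.2] 2.9 34.2
```

Emit:
jog_arm --plan '[-0.0003,0.001,0.0004,0,0,0,-0.0006,0.0025,0.001,0,0,0,-0.0006,0.0025,0.001,0,0,0]'

```text
clock: 6.3
eef_pos: [568.1, -49.8, 52.8]
eef_rot: [3.139, -0.351, 0.24]
wrist_force: [0.2, -5.2, 5.7]
finger_gap: 34.3
finger_force: 2.7
```

```bash
python3 a.py
```

```text
[251.5, 259.3]
6.35 [568.1 -49.8  52.8] [ 1.1 -4.9  4.8] 2.6 34.1
```

Emit:
jog_arm --plan '[-0.0003,0.001,0.0004,0,0,0,-0.0006,0.0025,0.0009,0,0,0,-0.0006,0.0025,0.0009,0,0,0]'

```text
clock: 6.65
eef_pos: [567.6, -47.3, 53.8]
eef_rot: [3.139, -0.351, 0.24]
wrist_force: [0.7, -5.1, 4.3]
finger_gap: 34.1
finger_force: 2.7
```

```bash
python3 a.py
```

```text
[249.9, 257.2]
6.7 [567.5 -47.3  53.7] [ 0.5 -5.9  3.5] 2.7 34.2
```

Emit:
jog_arm --plan '[-0.0003,0.001,0.0003,0,0,0,-0.0006,0.0025,0.0008,0,0,0,-0.0006,0.0025,0.0008,0,0,0]'

```text
clock: 7.0
eef_pos: [566.9, -44.7, 54.5]
eef_rot: [3.139, -0.351, 0.24]
wrist_force: [-0.0, -4.7, 3.8]
finger_gap: 34.5
finger_force: 2.7
```

```bash
python3 a.py
```

```text
[247.6, 254.6]
7.05 [566.9 -44.8  54.5] [ 1.  -5.2  4. ] 2.6 33.5
```

It is sinking at about 8 mm/s, so I hold here.

Emit:
jog_arm --plan '[0,0,0,0,0,0,0,0,0,0,0,0,0,0,0,0,0,0,0,0,0,0,0,0,0,0,0,0,0,0]'

```text
clock: 7.55
eef_pos: [566.8, -44.7, 54.3]
eef_rot: [3.139, -0.351, 0.24]
wrist_force: [1.3, -4.7, 3.7]
finger_gap: 34.4
finger_force: 2.6
```

```bash
python3 a.py
```

```text
[241.6, 247.8]
7.6 [566.8 -44.7  54.3] [ 0.1 -4.3  4.3] 2.6 34.1
```

Emit:
jog_arm --plan '[0,0,0,0,0,0,0,0,0,0,0,0,0,0,0,0,0,0,0,0,0,0,0,0,0,0,0,0,0,0,0,0,0,0,0,0,0,0,0,0,0,0,0,0,0,0,0,0,0,0,0,0,0,0,0,0,0,0,0,0]'

```text
clock: 8.6
eef_pos: [566.8, -44.8, 54.3]
eef_rot: [3.139, -0.351, 0.24]
wrist_force: [1.2, -4.5, 3.7]
finger_gap: 33.9
finger_force: 2.6
```

```bash
python3 a.py
```

```text
[230.6, 234.7]
8.65 [566.8 -44.7  54.3] [-0.  -5.   4.1] 2.6 34.1
```

Emit:
jog_arm --plan '[0,0,0,0,0,0,0,0,0,0,0,0,0,0,0,0,0,0,0,0,0,0,0,0,0,0,0,0,0,0,0,0,0,0,0,0,0,0,0,0,0,0,0,0,0,0,0,0,0,0,0,0,0,0,0,0,0,0,0,0,0,0,0,0,0,0,0,0,0,0,0,0,0,0,0,0,0,0,0,0,0,0,0,0,0,0,0,0,0,0,0,0,0,0,0,0]'

```text
clock: 10.25
eef_pos: [566.8, -44.7, 54.3]
eef_rot: [3.139, -0.351, 0.24]
wrist_force: [1.3, -4.5, 3.7]
finger_gap: 33.9
finger_force: 2.6
```

```bash
python3 a.py
```

```text
[212.5, 213.6]
10.3 [566.8 -44.7  54.3] [ 0.4 -5.5  3.4] 2.5 34.3
```

Emit:
jog_arm --plan '[0,0,0,0,0,0,0,0,0,0,0,0,0,0,0,0,0,0,0,0,0,0,0,0,0,0,0,0,0,0,0,0,0,0,0,0,0,0,0,0,0,0,0,0,0,0,0,0,0,0,0,0,0,0,0,0,0,0,0,0,0,0,0,0,0,0]'

```text
clock: 11.4
eef_pos: [566.7, -44.8, 54.3]
eef_rot: [3.139, -0.35, 0.24]
wrist_force: [-0.1, -4.7, 3.9]
finger_gap: 34.0
finger_force: 2.6
```

```bash
python3 a.py
```

```text
[205.5, 205.4]
11.45 [566.7 -44.8  54.3] [-0.3 -5.1  4.3] 2.6 34.2
```

Emit:
jog_arm --plan '[0,0,0,0,0,0,0,0,0,0,0,0,0,0,0,0,0,0,0,0,0,0,0,0]'

```text
clock: 11.85
eef_pos: [566.7, -44.7, 54.3]
eef_rot: [3.14, -0.35, 0.24]
wrist_force: [1.9, -5.3, 3.9]
finger_gap: 34.2
finger_force: 2.6
```

```bash
python3 a.py
```

```text
[205.6, 205.7]
11.9 [566.7 -44.8  54.3] [ 0.6 -5.   3.6] 2.6 34.1
```

The axle rests in the stand and isn't moving. I open further.

Emit:
jog_arm --plan '[-0.001,0.0039,0.0008,0,0,0,-0.0019,0.0078,0.0013,0,0,0,-0.003,0.0121,0.0018,0,0,0,-0.0039,0.016,0.0018,0,0,0,-0.0048,0.0194,0.0015,0,0,0,-0.0057,0.0233,0.001,0,0,0,-0.0067,0.0272,0.0005,0,0,0,-0.0067,0.0272,0.0005,0,0,0]'

```text
clock: 12.7
eef_pos: [559.9, -17.1, 54.7]
eef_rot: [3.14, -0.35, 0.24]
wrist_force: [0.5, -1.9, 2.4]
finger_gap: 34.1
finger_force: 1.6
```

Emit:
jog_arm --plan '[-0.0008,0.0034,-0.001,0,0,0,-0.0016,0.0068,-0.0025,0,0,0,-0.0024,0.0097,-0.0042,0,0,0,-0.0033,0.0136,-0.006,0,0,0,-0.0033,0.0136,-0.006,0,0,0]'

```text
clock: 13.2
eef_pos: [556.3, -3.4, 48.2]
eef_rot: [3.14, -0.349, 0.24]
wrist_force: [0.9, -2.4, 1.6]
finger_gap: 34.3
finger_force: 1.5
```

```bash
python3 a.py
python3 - <<'E'
from h import *
im,d,P=cloud("scene"); np.save("s3",P)
w,_,_=cloud("wrist")
c=cv2.resize(im[150:270,190:350],None,fx=2.5,fy=2.5); w=cv2.resize(w[120:280,180:340],None,fx=1.875,fy=1.875)
cv2.imwrite("pics/s3.png",np.hstack([c,w])[...,::-1])
E
```

```text
[205.8, 205.6]
13.25 [556.2  -3.4  48.2] [ 1.3 -1.6  1.5] 1.3 33.9
```

View pics/s3.png

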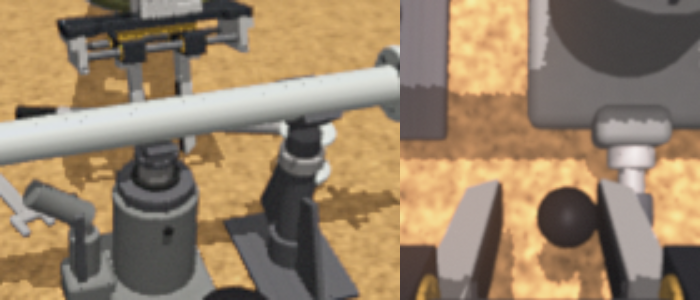

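Emit:
jog_arm --plan '[0,0,0,0,0,0,0,0,0,0,0,0,0,0,0,0,0,0,0,0,0,0,0,0,0,0,0,0,0,0,0,0,0,0,0,0,0,0,0,0,0,0,0,0,0,0,0,0,0,0,0,0,0,0,0,0,0,0,0,0,0,0,0,0,0,0,0,0,0,0,0,0,0,0,0,0,0,0,0,0,0,0,0,0,0,0,0,0,0,0,0,0,0,0,0,0,0,0,0,0,0,0,0,0,0,0,0,0,0,0,0,0,0,0,0,0,0,0,0,0]'

```text
clock: 15.35
eef_pos: [556.1, -3.4, 48.1]
eef_rot: [3.141, -0.349, 0.24]
wrist_force: [1.9, -3.1, 2.6]
finger_gap: 33.5
finger_force: 1.7
```

```bash
cat > r.py <<'E'
from h import *
np.set_printoptions(precision=0,suppress=True)
im,d,P=cloud("scene"); np.save("s4",P); cv2.imwrite("pics/s4.png",im[...,::-1])
for f in("scene","s3","s4"):
    P=np.load(f+".npy"); Q=P.reshape(-1,3)-[647.4,-18.9,0]
    s=Q@[-.238,.971,0]; t=Q@[.971,.238,0]
    m=(abs(s)<5)&(t>0)&(t<45)&(Q[:,2]>125); o=np.argsort(-Q[m,2]); print(f,[(int(a),int(b)) for a,b in zip(t[m][o],Q[m,2][o])])
E
python3 r.py; python3 a.py
```

```text
scene [(0, 248), (0, 247), (7, 247), (0, 247), (1, 247), (2, 246), (1, 246), (5, 246), (4, 246), (7, 246), (0, 246), (3, 246), (7, 246), (4, 245), (7, 245), (5, 245), (8, 245), (7, 245), (10, 245), (9, 244), (10, 244), (9, 244), (11, 244), (12, 244), (7, 243), (12, 243), (11, 243), (14, 243), (9, 242), (8, 242), (13, 241), (11, 241), (11, 241), (14, 241), (12, 241), (14, 240), (13, 239), (12, 239), (15, 239), (13, 239), (15, 239), (14, 239), (10, 239), (16, 238), (15, 238), (15, 237), (15, 237), (15, 236), (14, 235), (18, 235), (14, 235), (16, 235), (15, 234), (15, 234), (17, 233), (14, 233), (17, 233), (16, 233), (16, 232), (16, 231), (16, 231), (17, 231), (17, 230), (17, 230), (15, 230), (18, 230), (18, 229), (18, 229), (18, 228), (16, 228), (17, 227), (17, 226), (16, 226), (15, 224), (14, 224), (16, 223), (16, 223), (14, 223), (15, 222), (18, 222), (18, 222), (19, 222), (15, 222), (16, 222), (20, 221), (21, 221), (16, 221), (19, 221), (20, 221), (20, 220), (21, 220), (17, 220), (20, 219), (21, 219), (19, 219), (20, 218), (21, 218), (19, 217), (19, 216), (18, 214), (16, 213), (15, 
[... 5340 characters left out ...]
 145), (11, 144), (17, 143), (19, 142), (18, 142), (17, 142), (18, 142), (15, 141), (18, 140), (17, 138), (17, 138), (21, 138), (17, 138), (20, 138), (19, 137), (18, 136), (20, 136), (16, 136), (21, 136), (16, 136), (20, 135), (31, 135), (19, 134), (22, 134), (27, 134), (23, 134), (25, 134), (25, 134), (22, 134), (20, 133), (24, 133), (28, 133), (28, 133), (21, 133), (30, 133), (21, 133), (36, 133), (28, 133), (26, 133), (31, 132), (33, 132), (29, 132), (30, 132), (30, 132), (22, 132), (32, 132), (35, 131), (30, 131), (31, 130), (32, 129), (34, 128), (34, 128), (31, 128), (36, 128), (35, 126), (31, 126), (30, 125), (32, 125)]
[205.6, 205.5]
15.45 [556.1  -3.4  48.2] [ 1.6 -2.2  3.3] 1.7 33.9
```

The ram is down: the saddle edge went from 178 to 164 mm, so it is about 20 mm clear, and the axle hasn't moved. I close the valve by pushing from the +y side.

Emit:
jog_arm --plan '[0.0012,-0.0049,0,0,0,0,0.0024,-0.0097,0,0,0,0,0.0033,-0.0136,0.001,0,0,0,0.0043,-0.0175,0.002,0,0,0,0.0052,-0.0214,0.003,0,0,0,0.0062,-0.0252,0.004,0,0,0,0.0071,-0.0291,0.005,0,0,0,0.0081,-0.033,0.0058,0,0,0,0.009,-0.0369,0.0061,0,0,0,0.01,-0.0408,0.0063,0,0,0,0.0109,-0.0447,0.0062,0,0,0,0.0119,-0.0485,0.0057,0,0,0,0.0129,-0.0524,0.005,0,0,0,0.0136,-0.0553,0.0042,0,0,0,0.0143,-0.0583,0.0035,0,0,0,0.0143,-0.0583,0.0035,0,0,0]'

```text
clock: 17.05
eef_pos: [570.2, -61.4, 51.6]
eef_rot: [-3.141, -0.348, 0.24]
wrist_force: [-2.8, 4.9, 4.0]
finger_gap: 33.9
finger_force: 2.6
```

Emit:
jog_arm --plan '[0.0003,-0.001,-0.0005,0,0,0,0.0005,-0.002,-0.001,0,0,0,0.0005,-0.002,-0.001,0,0,0]'

```text
clock: 17.35
eef_pos: [570.6, -63.2, 50.6]
eef_rot: [-3.141, -0.348, 0.24]
wrist_force: [-2.5, 6.2, 3.9]
finger_gap: 33.9
finger_force: 3.4
```

Emit:
jog_arm --plan '[0.0003,-0.001,-0.0005,0,0,0,0.0005,-0.002,-0.001,0,0,0,0.0005,-0.002,-0.001,0,0,0]'

```text
clock: 17.65
eef_pos: [571.1, -65.1, 49.6]
eef_rot: [-3.141, -0.348, 0.24]
wrist_force: [-2.3, 6.1, 4.4]
finger_gap: 34.1
finger_force: 3.5
```

Emit:
jog_arm --plan '[0.0003,-0.001,-0.0005,0,0,0,0.0003,-0.0012,-0.0006,0,0,0,0.0003,-0.0012,-0.0006,0,0,0]'

```text
clock: 17.95
eef_pos: [571.4, -66.3, 49.1]
eef_rot: [-3.141, -0.348, 0.24]
wrist_force: [-2.3, 7.2, 5.5]
finger_gap: 34.0
finger_force: 3.7
```

Emit:
jog_arm --plan '[0.0002,-0.0006,-0.0003,0,0,0,0.0002,-0.0006,-0.0003,0,0,0]'

```text
clock: 18.15
eef_pos: [571.6, -66.9, 48.8]
eef_rot: [-3.141, -0.348, 0.24]
wrist_force: [-3.1, 6.3, 4.9]
finger_gap: 34.3
finger_force: 3.7
```

Emit:
jog_arm --plan '[0.0002,-0.0006,-0.0003,0,0,0,0.0002,-0.0008,-0.0004,0,0,0]'

```text
clock: 18.35
eef_pos: [571.8, -67.7, 48.4]
eef_rot: [-3.141, -0.348, 0.24]
wrist_force: [-3.4, 6.6, 6.3]
finger_gap: 34.3
finger_force: 3.9
```

Emit:
jog_arm --plan '[0.0001,-0.0006,-0.0003,0,0,0,0.0001,-0.0006,-0.0003,0,0,0]'

```text
clock: 18.55
eef_pos: [571.9, -68.3, 48.1]
eef_rot: [-3.141, -0.348, 0.24]
wrist_force: [-3.6, 6.4, 5.4]
finger_gap: 33.9
finger_force: 3.7
```

Emit:
jog_arm --plan '[0.0001,-0.0005,-0.0002,0,0,0,0.0001,-0.0005,-0.0002,0,0,0]'

```text
clock: 18.75
eef_pos: [572.0, -68.8, 48.0]
eef_rot: [-3.141, -0.348, 0.24]
wrist_force: [-2.7, 6.6, 5.7]
finger_gap: 34.1
finger_force: 3.7
```

Emit:
jog_arm --plan '[0.0001,-0.0005,-0.0002,0,0,0,0.0001,-0.0005,-0.0002,0,0,0]'

```text
clock: 18.95
eef_pos: [572.1, -69.3, 47.7]
eef_rot: [-3.141, -0.348, 0.24]
wrist_force: [-3.4, 7.2, 5.9]
finger_gap: 34.1
finger_force: 3.7
```

Emit:
jog_arm --plan '[0.0001,-0.0005,-0.0002,0,0,0,0.0001,-0.0005,-0.0002,0,0,0]'

```text
clock: 19.15
eef_pos: [572.2, -69.8, 47.5]
eef_rot: [-3.141, -0.348, 0.24]
wrist_force: [-3.5, 7.0, 6.1]
finger_gap: 34.0
finger_force: 3.8
```

Emit:
jog_arm --plan '[0.0001,-0.0004,-0.0001,0,0,0,0.0001,-0.0004,-0.0001,0,0,0]'

```text
clock: 19.35
eef_pos: [572.3, -70.1, 47.4]
eef_rot: [-3.141, -0.348, 0.24]
wrist_force: [-3.7, 7.1, 5.6]
finger_gap: 33.9
finger_force: 3.9
```

Emit:
jog_arm --plan '[0.0001,-0.0005,-0.0002,0,0,0,0.0001,-0.0005,-0.0002,0,0,0]'

```text
clock: 19.55
eef_pos: [572.4, -70.6, 47.2]
eef_rot: [-3.141, -0.348, 0.24]
wrist_force: [-3.1, 7.3, 6.3]
finger_gap: 34.3
finger_force: 4.0
```

Emit:
jog_arm --plan '[0.0001,-0.0005,-0.0002,0,0,0,0.0001,-0.0005,-0.0002,0,0,0]'

```text
clock: 19.75
eef_pos: [572.5, -71.1, 47.0]
eef_rot: [-3.14, -0.348, 0.24]
wrist_force: [-2.3, 7.1, 5.4]
finger_gap: 34.2
finger_force: 4.2
```

Run:
```python
from h import *
from scipy.optimize import least_squares
im,d,P=cloud("wrist"); P=P.reshape(-1,3);st()
Q=P[(np.linalg.norm(P-[556,-67,89],axis=1)<18)&(P[:,2]>82)]
m=im.reshape(-1,3)[(np.linalg.norm(P-[556,-67,89],axis=1)<18)&(P[:,2]>82)].max(1)<70; Q=Q[m]
r=least_squares(lambda c:np.linalg.norm(Q-c,axis=1)-11,[555,-66,88],loss='soft_l1');print(len(Q),r.x)
```

```text
19.8 [572.5 -71.1  47. ] [-2.9  7.4  4.9] 4.2 34.0
807 [556.93022484 -68.25568998  88.51287967]
```

Emit:
jog_arm --plan '[0.0001,-0.0004,-0.0002,0,0,0,0.0001,-0.0004,-0.0002,0,0,0]'

```text
clock: 20.0
eef_pos: [572.6, -71.3, 46.8]
eef_rot: [-3.14, -0.348, 0.24]
wrist_force: [-2.7, 8.4, 7.7]
finger_gap: 34.0
finger_force: 4.9
```

Emit:
jog_arm --plan '[0.0001,-0.0004,-0.0002,0,0,0,0.0001,-0.0004,-0.0002,0,0,0]'

```text
clock: 20.2
eef_pos: [572.7, -71.5, 46.8]
eef_rot: [-3.14, -0.348, 0.24]
wrist_force: [-4.6, 11.1, 8.4]
finger_gap: 34.1
finger_force: 6.3
```

Emit:
jog_arm --plan '[0.0001,-0.0004,-0.0002,0,0,0,0.0001,-0.0004,-0.0002,0,0,0]'

```text
clock: 20.4
eef_pos: [572.8, -71.6, 46.7]
eef_rot: [-3.139, -0.348, 0.24]
wrist_force: [-5.7, 13.6, 10.7]
finger_gap: 34.5
finger_force: 7.6
```

The valve is on its seat. I back off and make one clean, purely horizontal last push, so that little of it is friction.

Emit:
jog_arm --plan '[-0.0005,0.002,0.0006,0,0,0,-0.0007,0.003,0.0008,0,0,0,-0.0007,0.003,0.0008,0,0,0]'

```text
clock: 20.7
eef_pos: [572.3, -70.2, 47.0]
eef_rot: [3.141, -0.349, 0.24]
wrist_force: [-0.6, 0.0, -0.6]
finger_gap: 34.2
finger_force: 0.0
```

Emit:
jog_arm --plan '[0.0003,-0.001,0,0,0,0,0.0005,-0.0018,0,0,0,0,0.0005,-0.0018,0,0,0,0]'

```text
clock: 21.0
eef_pos: [572.6, -71.2, 46.8]
eef_rot: [-3.141, -0.348, 0.24]
wrist_force: [-1.6, 6.5, 2.0]
finger_gap: 34.1
finger_force: 3.0
```

Emit:
jog_arm --plan '[0.0001,-0.0004,0,0,0,0,0.0001,-0.0004,0,0,0,0]'

```text
clock: 21.2
eef_pos: [572.6, -71.3, 46.8]
eef_rot: [-3.14, -0.348, 0.24]
wrist_force: [-1.6, 9.4, 2.3]
finger_gap: 34.0
finger_force: 4.1
```

Emit:
jog_arm --plan '[0.0001,-0.0004,0,0,0,0,0.0002,-0.0007,0,0,0,0,0.0002,-0.0007,0,0,0,0]'

```text
clock: 21.5
eef_pos: [572.6, -71.5, 46.7]
eef_rot: [-3.139, -0.347, 0.24]
wrist_force: [-2.7, 12.1, 3.0]
finger_gap: 33.9
finger_force: 6.2
```

Run:
```python
from h import *
st()
for _ in range(3): camera("top"); st()
```

```text
21.5 [572.6 -71.5  46.7] [-2.7 12.1  3. ] 6.2 33.9
21.55 [572.6 -71.5  46.7] [-2.3 12.8  3.5] 6.2 34.5
21.6 [572.6 -71.4  46.8] [-2.7 13.4  2.5] 6.2 33.6
21.65 [572.6 -71.4  46.8] [-3.  12.9  3.1] 6.2 34.2
```

Emit:
jog_arm --plan '[0.0001,-0.0003,0,0,0,0,0.0001,-0.0003,0,0,0,0,0.0001,-0.0003,0,0,0,0,0.0001,-0.0003,0,0,0,0]'

```text
clock: 22.05
eef_pos: [572.6, -71.5, 46.7]
eef_rot: [-3.139, -0.347, 0.24]
wrist_force: [-2.5, 13.9, 3.1]
finger_gap: 34.2
finger_force: 7.0
```

Run:
```python
from h import *
st()
for _ in range(3): camera("top"); st()
```

```text
22.05 [572.6 -71.5  46.7] [-2.5 13.9  3.1] 7.0 34.2
22.1 [572.6 -71.5  46.7] [-2.5 14.6  2.4] 7.0 34.0
22.15 [572.6 -71.5  46.7] [-2.8 14.   3.5] 7.0 34.5
22.2 [572.6 -71.5  46.7] [-1.9 14.7  4.1] 7.0 34.3
```

The last push is about 14.5–15 N. I let go: centre the fingers, then lift clear.

Emit:
jog_arm --plan '[-0.0007,0.003,0,0,0,0,-0.0019,0.0078,0,0,0,0,-0.0019,0.0078,0,0,0,0,-0.006,0.007,0.01,0,0,0,-0.012,0.0055,0.03,0,0,0,-0.023,0.003,0.06,0,0,0,-0.04,0.001,0.1,0,0,0,-0.06,0,0.12,0,0,0,-0.06,0,0.12,0,0,0,-0.06,0,0.12,0,0,0]'

```text
clock: 23.2
eef_pos: [513.4, -73.5, 167.6]
eef_rot: [3.14, -0.35, 0.24]
wrist_force: [0.7, 0.3, 0.2]
finger_gap: 33.9
finger_force: 0.0
```

```bash
python3 a.py
python3 - <<'E'
from h import *
from scipy.optimize import least_squares
for n in("top","wrist"):
    im,d,P=cloud(n); P=P.reshape(-1,3)
    m=(np.linalg.norm(P-[556,-67,89],axis=1)<18)&(P[:,2]>82)&(im.reshape(-1,3).max(1)<75); Q=P[m]
    if len(Q)>10: r=least_squares(lambda c:np.linalg.norm(Q-c,axis=1)-11,[555,-66,88],loss='soft_l1');print(n,len(Q),r.x)
    if n=="top": cv2.imwrite("pics/end.png",im[...,::-1])
E
```

```text
[205.7, 205.8]
23.25 [513.3 -73.4 166.7] [-1.2 -0.  -0.3] 0.0 33.9
top 57 [555.57286211 -67.93933413  88.5657221 ]
wrist 245 [556.84084562 -69.03968893  88.20614283]
```

View pics/end.png

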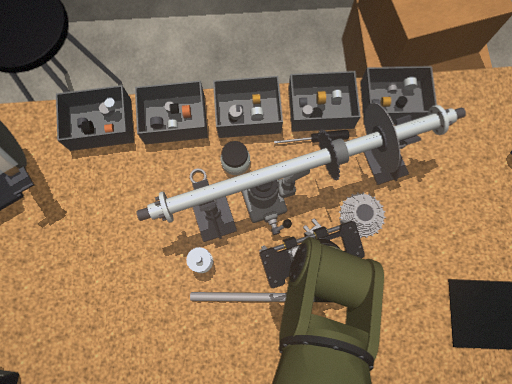

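The final view shows the axle level in both stands, the ball at (287,224) back in its closed position, and the visible bystanders unmoved. The robot touches nothing.

```bash
python3 -c "
from cell import manip; print(manip.sign_off())"
```

```text
the job is handed in; nothing more can be done
None
```

Job handed in at about 23 s: the axle came down at about 13 mm/s or less into the stand, the ram is about 20 mm clear below it, and the valve is shut with a last push of about 15 N; an earlier push that found the seat read about 18 N. The reported TCP proved to be about 34 mm beyond the real fingertips, which I corrected for using the cameras.

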